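# Crank back the lid lock of a centrifuge

### The job

The power is off and the centrifuge's lid is locked. Take the release crank from the steel tray, fit it fully down on the square spindle without forcing it, and wind it clockwise until the red bolt is fully withdrawn and the handle comes up firm against its stop: firm, about 10 N, not forced. Leave the crank sitting on the spindle, let go of it, and do not disturb anything else.

Things in the scene. Friction and masses are not known exactly. Their poses are not given: they have to be found in the camera images.
- centrifuge: White bench centrifuge, fixed. A console 130 mm wide, its flat deck at z = 140 mm, joins a round drum 310 mm across, 198 mm high with its dark lid and knob. Origin on the table straight below the spindle axis; x points from the spindle along the red bolt to the drum, centre 280 mm away; z up. The deck spans x -65 to 130 mm, y -65 to 65 mm; the bolt's guides on it are 10 mm high.
- spindle (a point): Foot of the upright brass spindle, level with the shoulder's top. The spindle is 14 mm square, 22 mm high, the top 2 mm narrowed to 11.5 mm square; x and y are square to its flats and turn with it. Clockwise from above withdraws the bolt. It turns stiffly (about 0.2 N m), stays where left, and meets its end stop when the bolt is fully withdrawn.
- windup (a joint): Wind-up of the torsion spring between the brass spindle and the bolt drive, positive clockwise: torque on the spindle = 8 N m per rad. About 0.02 while winding, 0 when let go. It grows at the end stop: 0.08 for 10 N across the handle; the stop counts as felt above 0.049 (6 N at the handle) and as forced above 0.13 (16 N).
- spindle_top (a point): Centre of the top face of the brass spindle, 22 mm above the shoulder and 168 mm above the table; axes as the spindle's.
- bolt_tip (a point): Top of the drum-side end of the red lid bolt (70 x 18 x 10 mm). It moves straight away from the drum, along the centrifuge's -x, by 2.4 mm for each clockwise turn of the spindle: from centrifuge x = 153 mm fully engaged to x = 147 mm fully withdrawn, at the stop. At the start 1.6 to 2.4 turns are still to be wound.
- crank: Loose release crank, about 0.32 kg, standing in the steel tray. Origin at the centre of its hub's underside, z up. Hub 34 x 34 x 30 mm; in its underside a square socket 15.5 mm wide, 24 mm deep, flats along x and y. A flat arm, 12 to 22 mm above the underside, runs to +x to the black handle; a counterweight reaches x = -38 mm. Seated, the underside rests on the shoulder.
- block (a point): Centre of the orange block on the crank's hub, to hold the crank by: 22 x 22 mm, sides along crank x and y, from 30 to 64 mm above the underside; this point is 47 mm above the underside.
- knob (a point): Point on the axis of the crank's black upright handle, 65 mm out from the hub axis along crank +x and 50 mm above the crank's underside. The handle is a sleeve 22 mm across, from 24 to 70 mm above the underside, that spins freely on the arm.
- tray: Shallow steel tray, fixed, 280 x 220 mm, 14 mm high, floor 4 mm thick; origin under its centre.
- mixer: Bystander: blue vortex mixer, 130 x 110 x 154 mm high, black rubber cup on top. Origin at the centre of its underside, or on its axis.
- tube_rack: Bystander: green rack with capped tubes, 90 x 200 mm, 105 mm high. Origin at the centre of its underside, or on its axis.
- reagent: Bystander: amber bottle, 60 mm across, 130 mm high. Origin at the centre of its underside, or on its axis.
- jar: Bystander: white jar with red cap, 64 mm across, 70 mm high. Origin at the centre of its underside, or on its axis.
- beaker: Bystander: glass beaker, 70 mm across, 80 mm high. Origin at the centre of its underside, or on its axis.
- screwdriver: Bystander: blue-handled screwdriver, 190 mm long, lying in the steel tray beside the crank. Origin at the centre of its underside, or on its axis.
- shoulder (a point): Centre of the top of the round dark shoulder (32 mm across, 146 mm above the table) at the spindle's foot, where the crank's underside comes to rest; fixed to the centrifuge, with its axes.

How it is judged (in metres and radians):
On the way, in this order (a step that is already met when the one before it is completed fails the run):
1. the crank sits fully down on the spindle (horizontal distance between crank and spindle_top below 0.0025 m and z of crank in the frame of shoulder below 0.003 m and angle between crank's own z axis and vertical below 0.12 rad), for 0.2 s.
2. with the crank on the spindle, the red bolt is fully withdrawn and the stop is felt: at least 6 N at the handle (x of bolt_tip in the frame of centrifuge below 0.1476 m and value of joint windup above 0.049 rad and z of crank in the frame of shoulder below 0.012 m), for 0.1 s.
At the end, for the whole second after the job is handed in: The red bolt is withdrawn to within 0.6 mm of its stop; the crank sits on the spindle, its underside within 3 mm of the shoulder, within 2.5 mm of the axis and upright within 0.12 rad, at rest (all of step 1 and x of bolt_tip in the frame of centrifuge below 0.1476 m and linear speed of crank below 0.02 m/s); the robot touches nothing.
It fails at once if the crank is forced onto the spindle: pressed with over 60 N before it is down (contact force between crank and centrifuge above 60 N and z of crank in the frame of shoulder above 0.012 m).
It fails at once if the stop is forced: more than 16 N at the handle (value of joint windup above 0.13 rad).
It fails at once if another thing is moved by more than 30 mm (distance of any of mixer, tube_rack, reagent, jar, beaker, screwdriver from where it was at the start of the episode above 0.03 m).
It also fails if it takes over 72 s, if anything falls off the work surface, if the arm or the gripper's body presses on something with over 40 N, if the wrist force passes 120 N, or if a joint passes its speed limit or range.

### The arm

A 6-joint arm with a two-finger parallel gripper is mounted at the origin on the work surface. World frame = base frame: x ahead of the robot, y to its left, z up, the work surface at z = 0. Lengths are in mm, angles in rad, forces in N, time in s.
With the tool pointing down it reaches from about 400 to 825 mm from the base axis. Payload 7 kg.
Tool frame: the origin (TCP) lies at the very end of the fingers, on their centre line; the grasp point (between the pads) lies 19 mm behind it; z points along the fingers, y is the direction in which the jaws open and shut (so a half turn about z gives the same grasp; the last joint's range is limited). The gripper opens to 88 mm and grips with 3 to 60 N. Pads are 19 mm wide; open, the fingers measure 130 mm over their backs; the gripper's body (78 mm by 193 mm) begins 47 mm behind the grasp point.
Start: joints at [-0.873, 0.359, 0.012, 0, -1.224, -0.288], TCP at [268.909, -619.098, 203.761] pointing down, gripper open.
Joint ranges: [-3.07, 3.07], [-1.43, 2.12], [-1.02, 1.25], [-3.03, 1.67], [-3.05, -0], [-3.03, 3.03]. Speed limits (rad/s): [2.39, 2.39, 3.01, 3.14, 3.14, 3.14].

### API

Orientations are given as a unit quaternion [x, y, z, w].
In Python, from workcell import robot gives the robot as it stands. The module is installed in compiled form; this text tells all that it offers.
- The arm moves only by the shell command python3 -m handwheel 'ROWS' [OPENING] [FORCE]. ROWS is JSON, one flat list of numbers, 4 for each row, row after row: the shift along the tool's x, y, z in cm, then the turn about the tool's z in rad. A call has 1 to 5 rows; each row is the pose to reach, as a shift and turn from the pose measured when the call began, along the tool's axes at that moment; what a row does not reach only later rows make up. A row lasts 1/10 s, in which the tool goes at most 50 mm and 8.59 degrees, less where a joint would pass 70% of its speed; a pose out of reach is approached as far as the arm can. A call with a gripper value outside its range is refused whole. OPENING is the finger opening in cm, from 0 to 8.76, set as the call begins (- or left out, the last holds). The fingers move at their own pace and stop on an object; FORCE is the grip in N (left out, the last holds). Time passes only in rows, so rows that repeat a pose let the fingers close. It gives the time, the measured TCP pose, the force and the opening at its end, in the units of the state.
- robot.observe(): the state, without advancing time (a new reading comes with each control period).
- robot.camera(name): name is "side" or "top" or "wrist"; returns a dict with "frame" (384x512x3 uint8, red, green, blue), "K" (3x3 intrinsics, pixels), "R" (3x3) and "t" (3): a world point X has camera coordinates R X + t; the wrist camera has in their place "T_tool_cam" (4x4, takes a point from camera to tool coordinates, whose origin is the TCP and whose axes are the flange's). Camera axes: x right, y down, z forward; pixel columns grow to the right and rows downward; lengths in mm; the calibration is good to about 2 mm. A picture is of the moment at which its call begins: read the wrist's pose just before it. There is no depth.
- robot.close_job(): hands the job in, once; it reports no verdict.
The state is a dict: "t": time; "qpos": joint angles; "qvel": joint speeds; "joint_torque": joint torques, N m; "position": TCP position; "eef_rot": TCP orientation; "force": force on the tool from outside, world axes, zero at the start; "wrist_torque": the same for the moment, N m; "opening": opening from 0.0 (shut) to 1.0 (fully open).
Only numpy, scipy, OpenCV 4.12 (cv2) and the standard library are available. Lean on these libraries where they do the work, as an engineer would, in place of code of your own. Each camera call takes 0.05 s, during which the arm holds its last target.

## Working session

There is one attempt and no reset: what is moved stays moved. The work goes in short steps, Python scripts to look and compute and a shell command to move; the robot and the scene stay as the last step left them, time stands still between calls to the robot, and variables do not carry over. Pictures are saved under pics/ and viewed, and the job is handed in when it is done.

```bash
mkdir -p pics; ls; python3 - <<'E'
from workcell import robot
import cv2,numpy as np,pickle
s=robot.observe();print(s)
d={}
for n in("side","top","wrist"):
    c=robot.camera(n);d[n]=c
    cv2.imwrite(f"pics/{n}0.png",c["frame"][:,:,::-1])
    print(n,c["K"].tolist(),c.get("R"),c.get("t"),c.get("T_tool_cam"))
pickle.dump((s,d),open("s0.pkl","wb"))
E
```

```text
pics
{'t': 0.0, 'qpos': array([-8.72865924e-01,  3.59379103e-01,  1.10669024e-02, -3.68560342e-04,
       -1.22408390e+00, -2.88106236e-01]), 'qvel': array([ 0.00061478, -0.00079339, -0.00047775, -0.0010358 , -0.00114836,
        0.00064205]), 'joint_torque': array([ 6.29128613e-05, -5.82717025e+01,  2.93048269e+01,  6.99714661e+00,
        6.68754205e-03, -1.69274049e-04]), 'position': array([ 268.72866639, -618.63251498,  202.8279261 ]), 'eef_rot': array([-2.03419570e-01,  9.79091318e-01,  7.86631064e-04, -2.25946046e-04]), 'force': array([-0.17887659, -0.01517576, -0.52097136]), 'wrist_torque': array([ 0.02389552, -0.03501884, -0.0231616 ]), 'opening': 0.9997703384843634}
side [[376.69612559022755, 0.0, 259.47336463219295], [0.0, 376.69612559022755, 185.1715182743235], [0.0, 0.0, 1.0]] [[ 0.9882316  -0.15254186  0.01137049]
 [-0.10828347 -0.75013378 -0.65236033]
 [ 0.10804164  0.64345186 -0.75782366]] [-509.57368596  145.51995931 1539.67068679] None
top [[416.3720741870384, 0.0, 252.3161616270771], [0.0, 416.3720741870384, 193.70550576359125], [0.0, 0.0, 1.0]] [[-5.43895057e-04 -9.99979820e-01 -6.32964945e-03]
 [-9.96073900e-01  1.10207468e-03 -8.85187671e-02]
 [ 8.85239565e-02  6.25665369e-03 -9.96054398e-01]] [  32.84088659  518.55168156 1378.67321922] None
wrist [[339.84411584927585, 0.0, 249.8528371665874], [0.0, 339.84411584927585, 196.62077564639338], [0.0, 0.0, 1.0]] None None [[-4.27776185e-04 -9.62169245e-01 -2.72452126e-01  7.35459705e+01]
 [ 9.99999838e-01 -3.09066502e-04 -4.78622919e-04 -1.49277772e-01]
 [ 3.76310427e-04 -2.72452287e-01  9.62169221e-01 -1.80870052e+02]
 [ 0.00000000e+00  0.00000000e+00  0.00000000e+00  1.00000000e+00]]
```

View pics/side0.png

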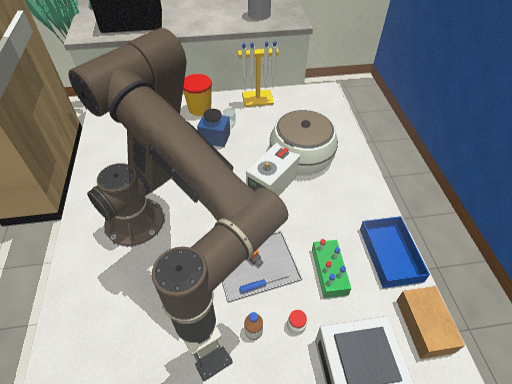

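View pics/top0.png

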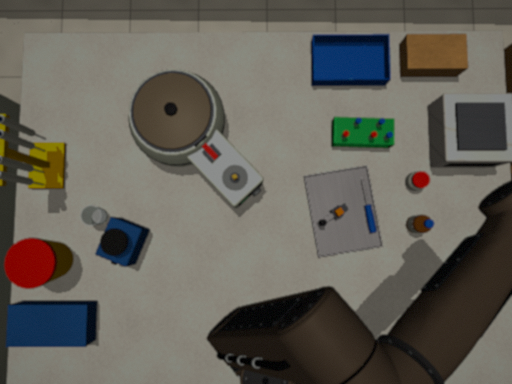

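View pics/wrist0.png

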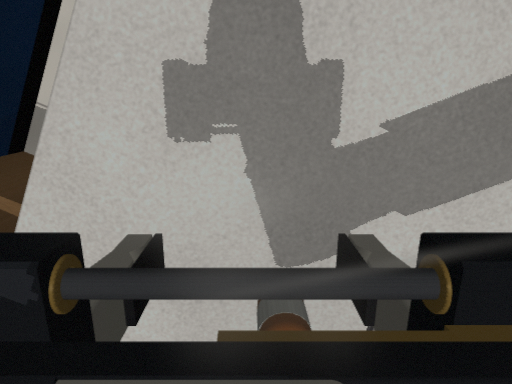

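The top view shows the orange block at about (339,212), the black handle at (322,223), the spindle at (235,177) and the red bolt at (211,152). I'll zoom in and cast rays.

```bash
cat > h.py <<'E'
import numpy as np,cv2
from scipy.spatial.transform import Rotation as Ro
def ray(c,uv,s=None):
    d=np.linalg.inv(c["K"])@np.array([uv[0],uv[1],1.])
    if "T_tool_cam" in c and c["T_tool_cam"] is not None:
        T=np.eye(4);T[:3,:3]=Ro.from_quat(s["eef_rot"]).as_matrix();T[:3,3]=s["position"]
        W=T@c["T_tool_cam"]; return W[:3,3],W[:3,:3]@d
    return -c["R"].T@c["t"],c["R"].T@d
def onz(c,uv,z,s=None):
    o,d=ray(c,uv,s);return o+d*(z-o[2])/d[2]
def tri(*rs):
    A=0;b=0
    for o,d in rs:
        d=d/np.linalg.norm(d);P=np.eye(3)-np.outer(d,d);A=A+P;b=b+P@o
    return np.linalg.solve(A,b)
def proj(c,X,s=None):
    if c.get("T_tool_cam") is not None:
        T=np.eye(4);T[:3,:3]=Ro.from_quat(s["eef_rot"]).as_matrix();T[:3,3]=s["position"]
        W=np.linalg.inv(T@c["T_tool_cam"]);p=W[:3,:3]@X+W[:3,3]
    else: p=c["R"]@X+c["t"]
    p=c["K"]@p;return p[:2]/p[2]
def mask(f,lo,hi):
    return cv2.inRange(cv2.cvtColor(f,cv2.COLOR_RGB2HSV),np.array(lo),np.array(hi))
E
python3 - <<'E'
from h import *
import pickle
s,d=pickle.load(open("s0.pkl","rb"))
t=d["top"]["frame"];
a=cv2.resize(t[160:265,295:395],None,fx=6,fy=6,interpolation=2)
b=cv2.resize(t[120:215,180:275],None,fx=6,fy=6,interpolation=2)
cv2.imwrite("pics/tcrank.png",a[:600,:,::-1]);cv2.imwrite("pics/tspin.png",b[:,:,::-1])
q=cv2.resize(d["side"]["frame"][130:200,235:310],None,fx=8,fy=8,interpolation=2)
cv2.imwrite("pics/sspin.png",q[:,:,::-1])
E
```

```text
(no output)
```

View pics/tcrank.png

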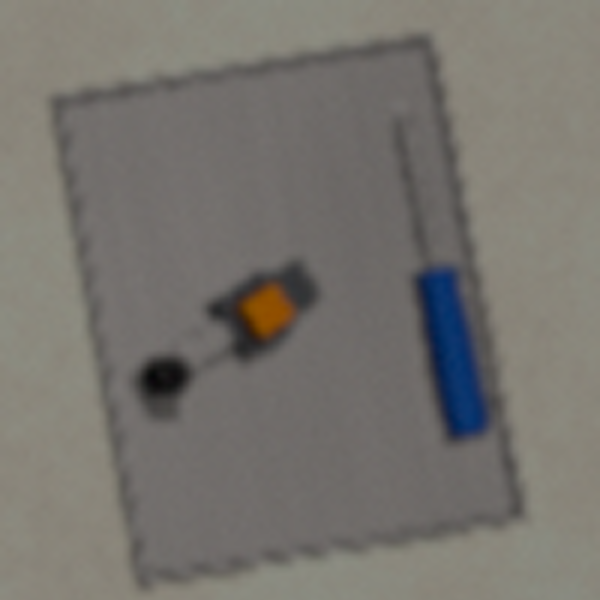

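View pics/tspin.png

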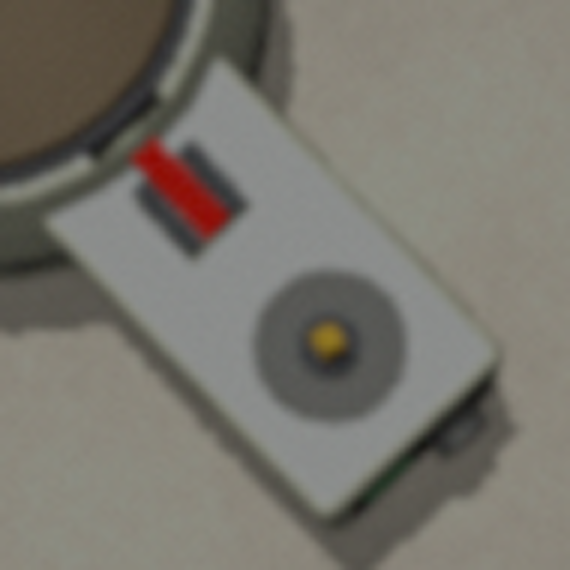

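View pics/sspin.png

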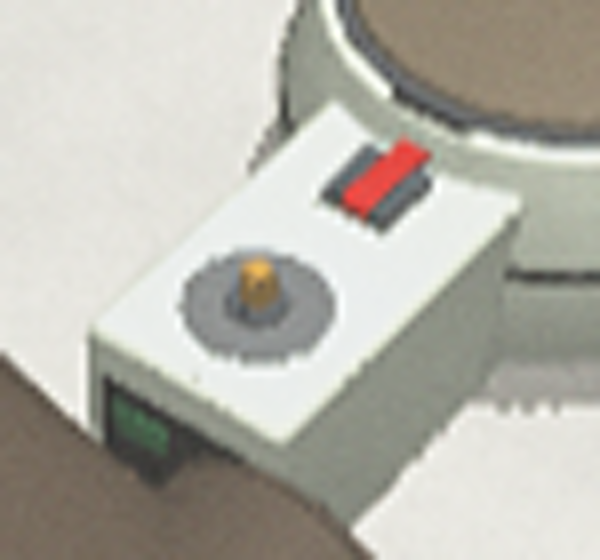

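```bash
python3 - <<'E'
from h import *
import pickle
s,d=pickle.load(open("s0.pkl","rb"));c=d["top"];t=c["frame"]
def cen(m):
    n,l,st,ce=cv2.connectedComponentsWithStats(m);i=1+np.argmax(st[1:,4]);return ce[i],st[i,4]
m=mask(t,(8,150,80),(25,255,255));m[:, :300]=0;m[:,380:]=0;m[:160]=0;m[260:]=0
b,n=cen(m);print("block",b,n,onz(c,b,66))
mk=mask(t,(0,0,0),(180,255,40));m2=mk*0;m2[205:240,305:335]=mk[205:240,305:335]
k,n=cen(m2);print("knob",k,n,onz(c,k,60))
B=onz(c,b,66);K=onz(c,k,65);print("yaw crank",np.arctan2(*(K-B)[1::-1]),np.linalg.norm((K-B)[:2]))
m=mask(t,(15,130,80),(32,255,255));m3=m*0;m3[160:195,215:255]=m[160:195,215:255]
p,n=cen(m3);print("spin",p,n,onz(c,p,165))
sp=(234.5,176.3);print(onz(c,sp,168))
# bolt axis dir
r=mask(t,(0,150,80),(8,255,255))|mask(t,(172,150,80),(180,255,255));m4=r*0;m4[130:170,190:230]=r[130:170,190:230]
q,n=cen(m4);Q=onz(c,q,156);P=onz(c,p,165);print("bolt",q,n,Q,"yaw cent",np.arctan2(*(Q-P)[1::-1]))
f=s["eef_rot"];print(Ro.from_quat(f).as_matrix())
f=d["side"]["frame"];m=mask(f,(12,120,80),(32,255,255));m5=m*0;m5[155:175,260:275]=m[155:175,260:275]
p2,n=cen(m5);print(p2,n,"tri spin",tri(ray(c,p),ray(d["side"],p2)))
E
```

```text
block [339.05769231 211.21153846] 52 [ 457.39228186 -249.46019787   66.        ]
knob [321.83333333 222.63333333] 30 [ 420.54325957 -193.9887063    60.        ]
yaw crank 2.1517559105993476 67.31612003256656
spin [234.09090909 176.09090909] 22 [559.73043996  86.83931393 165.        ]
[558.69521907  85.44639906 168.        ]
bolt [209.67676768 151.07070707] 99 [638.58157354 162.67596178 156.        ] yaw cent 0.7659130807315725
[[-9.17240855e-01 -3.98332314e-01 -7.62475929e-04]
 [-3.98333025e-01  9.17239720e-01  1.44844359e-03]
 [ 1.22411320e-04  1.63229098e-03 -9.99998660e-01]]
[266.77777778 163.88888889] 9 tri spin [558.60021431  86.99432406 163.31804029]
```

```bash
cat > plan.py <<'E'
import sys
from h import *
from workcell import robot
# plan.py x y z yaw_of_tool_y [n]: total remaining shift in tool axes (cm) and turn
x,y,z,yaw=map(float,sys.argv[1:5])
s=robot.observe();R=Ro.from_quat(s["eef_rot"]).as_matrix()
sh=R.T@(np.array([x,y,z])-s["position"])/10
cur=np.arctan2(R[1,1],R[0,1]);dt=-((yaw-cur+np.pi/2)%np.pi-np.pi/2)
print("t",round(s["t"],2),"pos",s["position"].round(1),"yaw",round(cur,3),"q6",s["qpos"][5].round(3),"F",s["force"].round(1),"op",round(s["opening"],3))
print("shift cm",sh.round(3),"turn",round(dt,3),"or",round(dt-np.sign(dt)*np.pi,3))
E
python3 plan.py 457 -249 165 0.581
```

```text
t 0.15 pos [ 268.7 -618.8  203. ] yaw 1.98 q6 -0.288 F [0.4 0.2 0.3] op 1.001
shift cm [-31.997  26.415   3.834] turn 1.399 or -1.742
```

```bash
python3 -m handwheel '[-3.5,2.9,0,-0.14,-7,5.8,0,-0.28,-10.5,8.7,0,-0.42,-14,11.6,0,-0.56,-17.5,14.5,0,-0.7]' 8.7 20; python3 plan.py 457 -249 165 0.581
```

```text
t: 0.65
position: [371.8, -414.3, 203.0]
eef_rot: [-0.529, 0.849, 0.001, -0.0]
force: [0.4, 0.2, 0.0]
opening: 0.996
t 0.65 pos [ 371.8 -414.3  203. ] yaw 2.686 q6 0.033 F [0.4 0.2 0. ] op 0.996
shift cm [-18.593  -0.378   3.814] turn -1.037 or 2.105
```

```bash
python3 -m handwheel '[-3.7,-0.1,0.6,-0.145,-7.4,-0.2,1.2,-0.29,-11,-0.2,1.8,-0.435,-15,-0.3,2.4,-0.58,-18.6,-0.4,3,-0.72]'; python3 plan.py 457 -249 165 0.581
```

```text
t: 1.15
position: [457.7, -247.4, 173.0]
eef_rot: [0.796, -0.605, -0.001, -0.0]
force: [0.9, -0.0, 0.4]
opening: 0.992
t 1.15 pos [ 457.7 -247.4  173. ] yaw -2.871 q6 0.39 F [ 0.9 -0.   0.4] op 0.992
shift cm [0.138 0.11  0.796] turn -0.31 or 2.831
```

```bash
python3 -m handwheel '[0,0,0.4,-0.13,0,0,0.8,-0.25,0,0,0.8,-0.317,0,0,0.8,-0.317]'; python3 - <<'E'
from h import *
from workcell import robot
import pickle
s=robot.observe();c=robot.camera("wrist");pickle.dump((s,c),open("w1.pkl","wb"));print(s["t"],s["position"],s["eef_rot"])
cv2.imwrite("pics/w1.png",c["frame"][:,:,::-1])
E
```

```text
t: 1.55
position: [457.6, -247.1, 164.7]
eef_rot: [0.882, -0.472, -0.001, -0.0]
force: [0.4, 0.3, -0.3]
opening: 0.99
1.55 [ 457.56546876 -247.10717454  164.70751592] [ 8.81861199e-01 -4.71508118e-01 -8.71426443e-04 -4.02711075e-04]
```

View pics/w1.png

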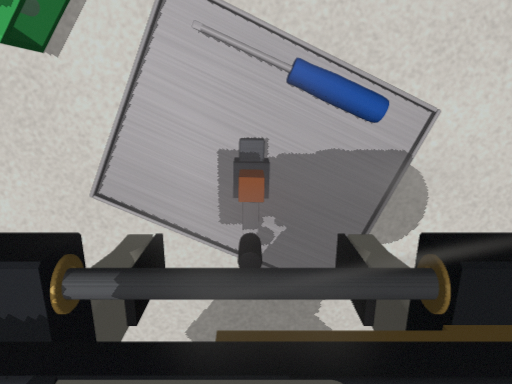

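The wrist view shows the crank in line with the tool: counterweight (252,148), hub (251,176), orange block top (251,187), handle (250,250).

```bash
python3 - <<'E'
from h import *
import pickle
s,c=pickle.load(open("w1.pkl","rb"));f=c["frame"]
m=mask(f,(3,130,60),(22,255,255));m[:, :225]=0;m[:,285:]=0;m[230:]=0;m[:150]=0
cn=max(cv2.findContours(m,0,1)[0],key=cv2.contourArea);print(cv2.boundingRect(cn),cv2.minAreaRect(cn))
cv2.imwrite("pics/w1b.png",cv2.resize(f[120:290,200:310],None,fx=4.5,fy=3.5*1,interpolation=2)[:,:,::-1] if 0 else cv2.resize(f[130:280,195:315],None,fx=4,fy=4,interpolation=2)[:,:,::-1])
g=cv2.cvtColor(f,cv2.COLOR_RGB2GRAY)
x,y,w,h=cv2.boundingRect(cn)
R=Ro.from_quat(s["eef_rot"]).as_matrix()
for uv in [(x,y),(x+w,y),(x,y+h),(x+w,y+h),(x+w/2,y+h/2)]:
    X=onz(c,uv,68,s);print(uv,X,(R.T@(X-s["position"])).round(1))
E
```

```text
(239, 177, 25, 24) ((251.0, 188.5), (23.0, 24.0), 90.0)
(239, 177) [ 471.61162023 -252.06660012   68.        ] [12.1 -8.9 96.7]
(264, 177) [ 454.24251678 -263.65288054   68.        ] [12.1 11.9 96.7]
(239, 201) [ 460.15382604 -234.56346374   68.        ] [-8.8 -9.1 96.7]
(264, 201) [ 442.43331829 -246.38336391   68.        ] [-8.8 12.2 96.7]
(251.5, 189.0) [ 457.16864839 -249.25345422   68.        ] [ 1.7  1.5 96.7]
```

View pics/w1b.png

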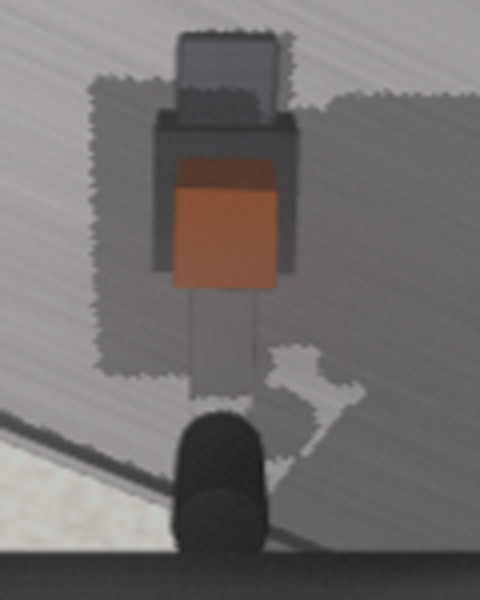

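```bash
python3 -m handwheel '[0.15,0.14,3.5,0.02,0.17,0.14,7,0.02,0.17,0.14,10,0.02,0.17,0.14,12,0.02,0.17,0.14,12.55,0.02]' && python3 -m handwheel '[0,0,0,0,0,0,0,0,0,0,0,0,0,0,0,0,0,0,0,0]' 1.0 45 && python3 -m handwheel '[0,0,0,0,0,0,0,0,0,0,0,0,0,0,0,0,0,0,0,0]'
```

```text
t: 2.1
position: [455.5, -249.1, 37.2]
eef_rot: [0.876, -0.483, -0.003, 0.0]
force: [0.2, -0.0, 0.2]
opening: 0.991
t: 2.6
position: [456.0, -249.2, 37.9]
eef_rot: [0.876, -0.483, -0.002, -0.0]
force: [0.3, -0.7, 0.6]
opening: 0.6
t: 3.1
position: [456.3, -249.2, 38.0]
eef_rot: [0.876, -0.483, -0.002, -0.0]
force: [0.1, 0.3, 0.5]
opening: 0.244
```

```bash
python3 -m handwheel '[0,0,0,0,0,0,0,0,0,0,-1,0,0,0,-3,0,0,0,-6,0]' && python3 -m handwheel '[0,0,-4,0,0,0,-8,0,0,0,-12,0,0,0,-16,0,0,0,-20,0]'; python3 plan.py 470 10 270 0.5
```

```text
t: 3.6
position: [454.5, -248.8, 97.3]
eef_rot: [0.876, -0.483, -0.004, 0.0]
force: [1.1, -0.1, -3.8]
opening: 0.245
t: 4.1
position: [454.9, -249.2, 299.2]
eef_rot: [0.876, -0.483, -0.005, 0.0]
force: [1.5, 0.2, -3.7]
opening: 0.244
t 4.1 pos [ 454.9 -249.2  299.2] yaw -2.579 q6 0.688 F [ 1.5  0.2 -3.7] op 0.244
shift cm [-21.092 -15.119   3.002] turn 0.063 or -3.079
```

```bash
python3 plan.py 516 154 235 -2.579
```

```text
t 4.1 pos [ 454.9 -249.2  299.2] yaw -2.579 q6 0.688 F [ 1.5  0.2 -3.7] op 0.244
shift cm [-30.792 -26.708   6.518] turn 0.0 or -3.142
```

```bash
python3 -m handwheel '[-3,-2.6,0,0,-6,-5.2,0,0,-9.2,-8,0,0,-12.3,-10.7,0,0,-15.4,-13.4,0.5,0]' && python3 -m handwheel '[-3,-2.6,1,0,-6,-5.2,2,0,-9.2,-8,3,0,-12.3,-10.7,4,0,-15.4,-13.4,5,0]' && python3 -m handwheel '[0,0,0,0,0,0,0.5,0]'; python3 plan.py 516 154 235 -2.579;  python3 - <<'E'
from h import *
from workcell import robot
import pickle
s=robot.observe();c=robot.camera("wrist");pickle.dump((s,c),open("w2.pkl","wb"));print(s["t"],s["position"],s["eef_rot"])
cv2.imwrite("pics/w2.png",c["frame"][:,:,::-1])
E
```

```text
t: 4.6
position: [485.4, -46.0, 295.5]
eef_rot: [0.876, -0.483, -0.004, 0.0]
force: [1.8, -0.8, -3.1]
opening: 0.244
t: 5.1
position: [515.5, 157.4, 245.9]
eef_rot: [0.876, -0.483, -0.005, 0.0]
force: [1.5, -0.1, -3.6]
opening: 0.244
t: 5.3
position: [515.0, 158.1, 240.6]
eef_rot: [0.876, -0.482, -0.005, 0.001]
force: [-1.0, -0.1, -3.3]
opening: 0.241
t 5.3 pos [515.  158.1 240.6] yaw -2.577 q6 -0.088 F [-1.  -0.1 -3.3] op 0.241
shift cm [0.404 0.128 0.56 ] turn 0.002 or -3.14
5.3 [514.974567   158.07785254 240.62731557] [ 0.87603577 -0.48222001 -0.00494045  0.00088945]
```

View pics/w2.png

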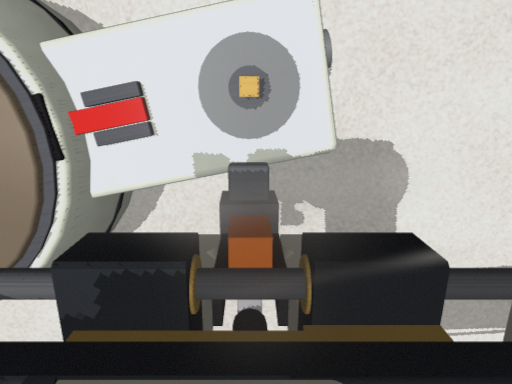

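The wrist view shows the spindle top at about (249,86), nearly square to the image. The red bolt spans about (70–148, 97–133), and the crank hangs straight between the jaws.

```bash
python3 - <<'E'
from h import *
import pickle
s,c=pickle.load(open("w2.pkl","rb"));f=c["frame"]
cv2.imwrite("pics/w2a.png",cv2.resize(f[60:115,215:285],None,fx=10,fy=10,interpolation=2)[:,:,::-1])
cv2.imwrite("pics/w2b.png",cv2.resize(f[75:150,60:160],None,fx=8,fy=8,interpolation=2)[:,:,::-1])
cv2.imwrite("pics/w2c.png",cv2.resize(f[150:280,180:320],None,fx=4.5,fy=4.5,interpolation=2)[:,:,::-1])
E
```

```text
(no output)
```

View pics/w2a.png

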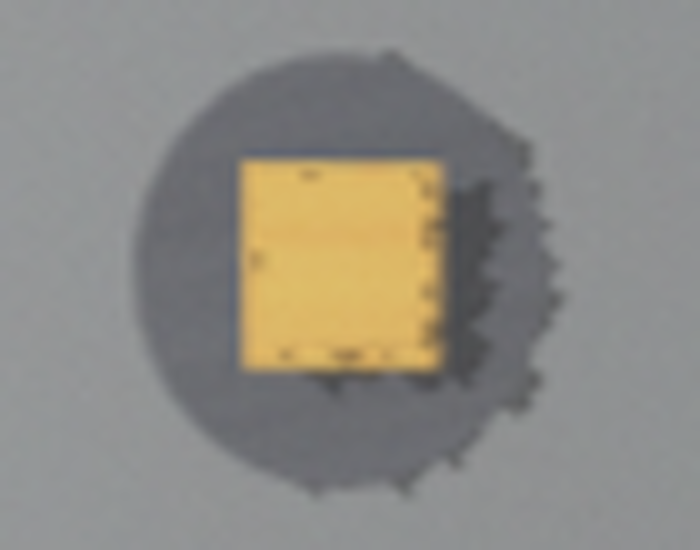

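View pics/w2b.png

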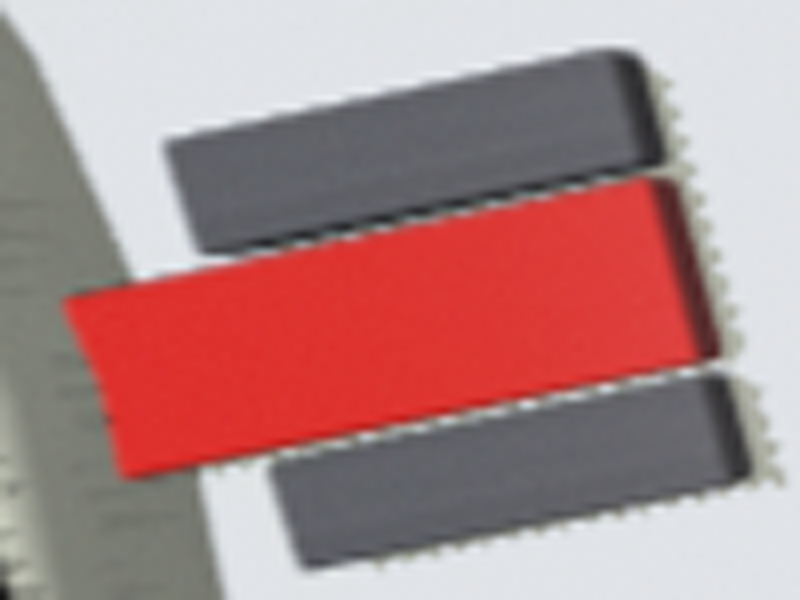

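View pics/w2c.png

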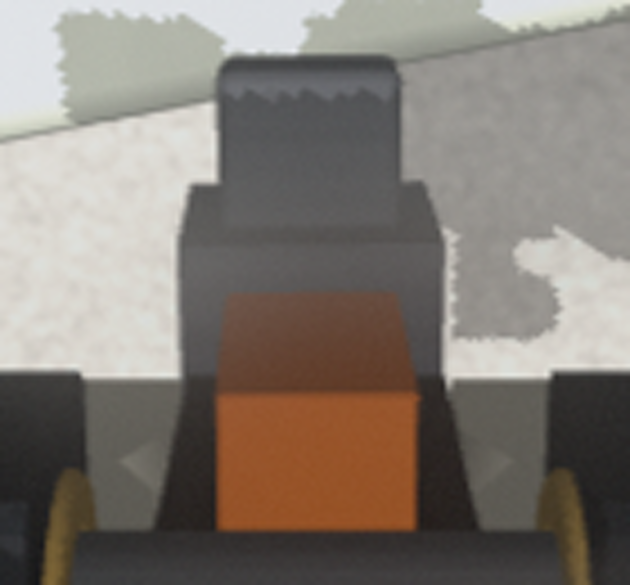

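```bash
python3 - <<'E'
from h import *
import pickle
s,c=pickle.load(open("w2.pkl","rb"));R=Ro.from_quat(s["eef_rot"]).as_matrix();p=s["position"]
T=c["T_tool_cam"]
def ontz(uv,tz):
    d=T[:3,:3]@np.linalg.inv(c["K"])@np.array([*uv,1.]);return T[:3,3]+d*(tz-T[2,3])/d[2]
k=lambda x,y:(180+(x+.5)/4.5-.5,150+(y+.5)/4.5-.5)
print("blk far L,R",ontz(k(217,394),-30),ontz(k(417,394),-30))
print("blk bottom far",ontz(k(227,293),4),ontz(k(400,293),4))
print("hub far L R",ontz(k(181,241),4),ontz(k(444,241),4))
print("cw far (22 up top)",ontz(k(222,95),12))
w=lambda x,y:(215+(x+.5)/10-.5,60+(y+.5)/10-.5)
for a in [(241,159),(443,159),(241,371),(443,371),(342,265)]:
    X=onz(c,w(*a),166,s);print("spin",X,R.T@(X-p))
b=lambda x,y:(60+(x+.5)/8-.5,75+(y+.5)/8-.5)
S=onz(c,w(342,265),166,s)
L=[onz(c,b(*a),z,s) for a,z in [((66,299),150),((122,478),150),((652,178),150),((708,362),150)]]
L=[onz(c,b(*a),150,s) for a in [(66,299),(122,478),(648,178),(700,362)]]
for zz in (150,):
  tip=(L[0]+L[1])/2;back=(L[2]+L[3])/2
  u=(tip-back)[:2];print("len",np.linalg.norm(u),"wid",np.linalg.norm(L[2]-L[3]));u/=np.linalg.norm(u)
  print("yaw cent",np.arctan2(u[1],u[0]),"tip x",(tip-S)[:2]@u,"back x",(back-S)[:2]@u,"lat",u[0]*(back-S)[1]-u[1]*(back-S)[0])
E
```

```text
blk far L,R [ 10.82184119 -10.43185689 -30.        ] [ 10.81015231  10.79072766 -30.        ]
blk bottom far [ 10.52109788 -11.2716918    4.        ] [10.50941611 10.79589505  4.        ]
hub far L R [ 17.45536593 -16.96937942   4.        ] [17.43813463 16.25378662  4.        ]
cw far (22 up top) [ 34.59575018 -11.96696428  12.        ]
spin [569.33298766  85.88631338 166.        ] [90.65123931 -7.78081735 73.87492231]
spin [557.2535472  78.2389854 166.       ] [90.65137317  6.51555752 73.96532402]
spin [561.75164765  98.1201657  166.        ] [76.25984744 -7.91973902 73.98627655]
spin [549.46700942  90.34935346 166.        ] [76.25455628  6.61605731 74.07823455]
spin [559.4843413   88.09888519 166.        ] [83.51402018 -0.64350322 73.97571525]
len 58.37939405673322 wid 17.512257132070143
yaw cent 0.7562208320078113 tip x 140.71474061195767 back x 82.33534655522446 lat 0.19174554517746145
```

```bash
python3 -m handwheel '[2,0,0,0,5,0,0,0,7,0,0,0,8.2,-0.05,0,0,8.35,-0.05,0,0]' && python3 -m handwheel '[0,0,0.8,0,0,0,1.6,0,0,0,2.4,0,0,0,2.8,0,0,0,2.8,0]' ; python3 plan.py 559.5 88.1 205 -2.577;  python3 - <<'E'
from h import *
from workcell import robot
import pickle
for n in("side","wrist"):
    c=robot.camera(n)
    f=c["frame"]
    if n=="side": f=cv2.resize(f[115:200,220:330],None,fx=6,fy=6,interpolation=2)
    cv2.imwrite(f"pics/{n}3.png",f[:,:,::-1])
E
```

```text
t: 5.85
position: [559.7, 84.9, 239.1]
eef_rot: [0.875, -0.484, -0.005, 0.001]
force: [-0.8, -0.1, -4.1]
opening: 0.244
t: 6.35
position: [558.7, 85.2, 210.1]
eef_rot: [0.875, -0.484, -0.006, 0.002]
force: [-0.0, 0.4, -3.9]
opening: 0.241
t 6.35 pos [558.7  85.2 210.1] yaw -2.581 q6 0.073 F [-0.   0.4 -3.9] op 0.241
shift cm [-0.204 -0.224  0.507] turn -0.004 or 3.138
```

View pics/side3.png

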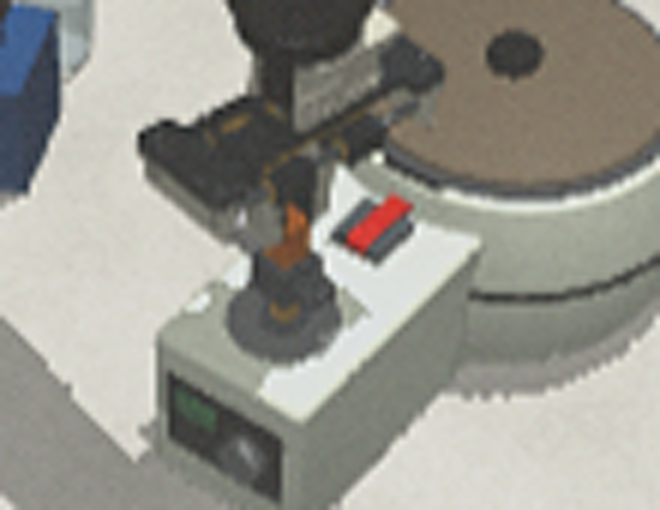

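View pics/wrist3.png

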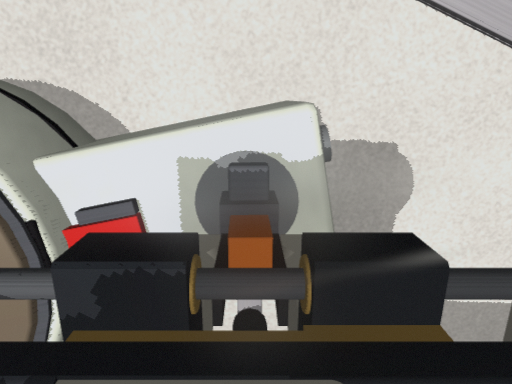

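```bash
cat > hub.py <<'E'
from h import *
from workcell import robot
s=robot.observe();R=Ro.from_quat(s["eef_rot"]).as_matrix()
H=s["position"]+R@np.array([0,-.15,34.])
S=np.array([559.5,88.1,146])
print("t",round(s["t"],2),"hub",H.round(2),"toolz",R[:,2].round(4),"shift cm",(R.T@(S-H)/10).round(3),"F",s["force"].round(1),"M",s["wrist_torque"].round(2))
E
python3 hub.py; python3 -m handwheel '[-0.2,-0.22,0,0,-0.2,-0.22,0,0,-0.2,-0.22,0,0]' >/dev/null; python3 hub.py
```

```text
t 6.45 hub [559.23  85.39 177.15] toolz [-0.0105  0.0029 -0.9999] shift cm [-0.19  -0.19   3.115] F [ 0.7 -0.6 -3.2] M [-0.02  0.1  -0.02]
t 6.75 hub [560.16  88.47 177.36] toolz [-0.0102  0.003  -0.9999] shift cm [0.021 0.054 3.136] F [-0.   0.1 -3.9] M [-0.02  0.07 -0.04]
```

```bash
python3 -m handwheel '[0.02,0.04,0.4,0,0.02,0.04,0.8,0,0.02,0.04,1,0,0.02,0.04,1.15,0]' ; python3 hub.py
```

```text
t: 7.15
position: [559.8, 87.8, 199.4]
eef_rot: [0.875, -0.484, -0.005, 0.001]
force: [-0.2, -0.8, -3.6]
opening: 0.243
t 7.15 hub [559.6   87.98 165.41] toolz [-0.0107  0.0028 -0.9999] shift cm [ 0.    -0.012  1.941] F [-0.2 -0.8 -3.6] M [-0.08  0.18  0.01]
```

```bash
python3 -m handwheel '[0,0,0.2,0,0,0,0.4,0,0,0,0.4,0]' ; python3 hub.py
```

```text
t: 7.45
position: [559.7, 87.7, 195.1]
eef_rot: [0.875, -0.484, -0.006, 0.002]
force: [-0.5, -1.0, -3.8]
opening: 0.248
t 7.45 hub [559.42  87.91 161.05] toolz [-0.0112  0.0026 -0.9999] shift cm [ 1.000e-03 -2.900e-02  1.505e+00] F [-0.5 -1.  -3.8] M [-0.01  0.11 -0.02]
```

The hub is past the spindle tip with no reaction force, so I'll keep lowering.

```bash
python3 -m handwheel '[0,0,0.25,0,0,0,0.5,0,0,0,0.75,0,0,0,0.8,0]' ; python3 hub.py
```

```text
t: 7.85
position: [559.4, 87.7, 186.6]
eef_rot: [0.875, -0.484, -0.006, 0.002]
force: [0.3, -0.7, -3.6]
opening: 0.238
t 7.85 hub [559.11  87.9  152.61] toolz [-0.0117  0.0025 -0.9999] shift cm [ 0.009 -0.049  0.661] F [ 0.3 -0.7 -3.6] M [-0.05  0.1  -0.03]
```

```bash
python3 -m handwheel '[0,0,0.2,0,0,0,0.4,0,0,0,0.55,0,0,0,0.6,0]' ; python3 hub.py
```

```text
t: 8.25
position: [559.2, 87.7, 180.4]
eef_rot: [0.875, -0.484, -0.006, 0.002]
force: [-1.3, -0.6, -3.3]
opening: 0.245
t 8.25 hub [558.93  87.88 146.37] toolz [-0.012   0.0023 -0.9999] shift cm [ 0.012 -0.06   0.037] F [-1.3 -0.6 -3.3] M [-0.02  0.06  0.01]
```

```bash
python3 -m handwheel '[0,0.03,0.1,0,0,0.03,0.15,0]' ; python3 hub.py; python3 -m handwheel '[0,0,0,0,0,0,0,0,0,0,0,0,0,0,0,0]' 3.6; python3 hub.py
```

```text
t: 8.45
position: [559.5, 87.7, 179.8]
eef_rot: [0.875, -0.484, -0.005, 0.001]
force: [-2.2, -0.3, 4.9]
opening: 0.24
t 8.45 hub [559.3   87.84 145.8 ] toolz [-0.0105  0.0025 -0.9999] shift cm [-0.012 -0.03  -0.02 ] F [-2.2 -0.3  4.9] M [0.21 0.75 0.01]
t: 8.85
position: [559.5, 87.7, 179.8]
eef_rot: [0.875, -0.484, -0.005, 0.001]
force: [0.5, 0.3, 0.4]
opening: 0.41
t 8.85 hub [559.3   87.84 145.8 ] toolz [-0.0104  0.0025 -0.9999] shift cm [-0.011 -0.03  -0.02 ] F [0.5 0.3 0.4] M [-0.01  0.07 -0.01]
```

The crank is seated: I felt about 8 N on the shoulder and the hub height reads 146. I'll regrasp on the black handle, which is 65 mm along tool -x.

```bash
python3 -m handwheel '[0,0,-2.5,0,0,0,-5,0,-2,0,-5,0,-5,0,-5,0,-6.5,0,-5,0]'; python3 plan.py 524.5 142.8 179 -2.577; python3 - <<'E'
from h import *
from workcell import robot
c=robot.camera("wrist")
cv2.imwrite("pics/w4.png",c["frame"][:,:,::-1])
E
```

```text
t: 9.35
position: [524.7, 143.6, 230.5]
eef_rot: [0.875, -0.484, -0.005, 0.001]
force: [0.2, -0.0, -1.0]
opening: 0.414
t 9.35 pos [524.7 143.6 230.5] yaw -2.58 q6 -0.056 F [ 0.2 -0.  -1. ] op 0.414
shift cm [0.1   0.027 5.149] turn -0.003 or 3.138
```

View pics/w4.png

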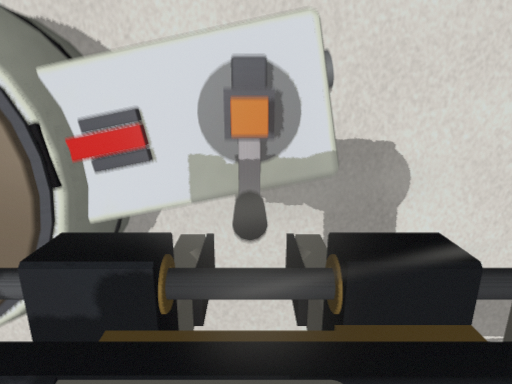

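The wrist view shows the crank on the spindle, with the block at (250,117) and the handle at (250,215), centred between the jaws. Next I'll descend and grip.

```bash
python3 -m handwheel '[0.1,0.02,1.5,0,0.1,0.02,3,0,0.1,0.02,4.5,0,0.1,0.02,5.1,0,0.1,0.02,5.1,0]'; python3 -m handwheel '[0,0,0,0,0,0,0,0,0,0,0,0,0,0,0,0]' 1.2 25 ; cat > circ.py <<'E'
# next waypoints of the knob circle, in tool axes (cm), from the present pose; args: step rad, n
import sys
from h import *
from workcell import robot
st=float(sys.argv[1]);n=int(sys.argv[2]) if len(sys.argv)>2 else 5
C=np.array([559.35,87.9]);Z=float(sys.argv[3]) if len(sys.argv)>3 else 179
s=robot.observe();R=Ro.from_quat(s["eef_rot"]).as_matrix();p=s["position"]
v=p[:2]-C;a=np.arctan2(v[1],v[0]);r=np.linalg.norm(v)
tang=np.array([np.sin(a),-np.cos(a)])
F=s["force"]
print("t",round(s["t"],2),"ang",round(a,3),"r",round(r,2),"z",p[2].round(1),"F tang(resist)",round(-F[:2]@tang,1),"F rad",round(F[:2]@v/r,1),"Fz",F[2].round(1),"op",round(s["opening"],3))
out=[]
for i in range(1,n+1):
    b=a-st*i;X=np.array([*(C+65*np.array([np.cos(b),np.sin(b)])),Z])
    out.append((R.T@(X-p)/10).round(2).tolist()+[0])
print(out)
E
python3 circ.py 0.3
```

```text
t: 9.9
position: [523.7, 143.5, 178.7]
eef_rot: [0.876, -0.483, -0.006, 0.002]
force: [0.3, -0.2, 1.0]
opening: 0.411
t: 10.3
position: [524.1, 143.6, 179.3]
eef_rot: [0.876, -0.483, -0.005, 0.001]
force: [-1.2, 0.1, 1.5]
opening: 0.238
t 10.3 ang 2.136 r 65.95 z 179.3 F tang(resist) 1.0 F rad 0.7 Fz 1.5 op 0.238
[[0.38, -1.92, 0.01, 0], [1.22, -3.67, -0.01, 0], [2.54, -5.1, -0.03, 0], [4.23, -6.07, -0.05, 0], [6.12, -6.5, -0.07, 0]]
```

```bash
python3 circ.py 0.12;
```

```text
t 10.3 ang 2.136 r 65.95 z 179.3 F tang(resist) 1.0 F rad 0.7 Fz 1.5 op 0.238
[[0.14, -0.78, 0.02, 0], [0.28, -1.55, 0.01, 0], [0.51, -2.29, 0.01, 0], [0.82, -3.0, -0.0, 0], [1.22, -3.67, -0.01, 0]]
```

```bash
python3 -m handwheel '[0.1,-0.78,0,0,0.28,-1.55,0,0,0.51,-2.29,0,0,0.82,-3,0,0,1.22,-3.67,0,0]'; python3 circ.py 0.2
```

```text
t: 10.8
position: [562.2, 153.9, 179.3]
eef_rot: [0.876, -0.483, -0.006, 0.001]
force: [-4.0, 2.7, 5.2]
opening: 0.239
t 10.8 ang 1.528 r 66.1 z 179.3 F tang(resist) 4.1 F rad 2.5 Fz 5.2 op 0.239
[[0.93, -0.93, 0.02, 0], [1.95, -1.73, 0.0, 0], [3.11, -2.31, -0.01, 0], [4.37, -2.65, -0.03, 0], [5.66, -2.73, -0.04, 0]]
```

```bash
python3 -m handwheel '[0.93,-0.93,0,0,1.95,-1.73,0,0,3.11,-2.31,0,0,4.37,-2.65,0,0,5.66,-2.73,0,0]'; python3 circ.py 0.3
```

```text
t: 11.3
position: [616.6, 120.3, 178.8]
eef_rot: [0.876, -0.483, -0.005, 0.001]
force: [-4.6, 4.3, 5.0]
opening: 0.241
t 11.3 ang 0.515 r 65.79 z 178.8 F tang(resist) 6.0 F rad -1.9 Fz 5.0 op 0.241
[[1.9, 0.46, -0.03, 0], [3.61, 1.39, -0.04, 0], [4.96, 2.78, -0.04, 0], [5.85, 4.51, -0.04, 0], [6.18, 6.42, -0.03, 0]]
```

```bash
python3 -m handwheel '[1.9,0.46,0,0,3.61,1.39,0,0,4.96,2.78,0,0,5.85,4.51,0,0,6.18,6.42,0,0]'; python3 circ.py 0.3
```

```text
t: 11.8
position: [596.4, 33.8, 178.2]
eef_rot: [0.876, -0.483, -0.005, -0.001]
force: [-1.6, 11.5, -1.2]
opening: 0.241
t 11.8 ang -0.97 r 65.54 z 178.2 F tang(resist) 5.2 F rad -10.4 Fz -1.2 op 0.241
[[-0.27, 1.93, -0.07, 0], [-1.05, 3.71, -0.05, 0], [-2.32, 5.18, -0.04, 0], [-3.96, 6.22, -0.02, 0], [-5.84, 6.71, 0.01, 0]]
```

```bash
sed -i 's/559.35,87.9/558.95,88.5/' circ.py; python3 circ.py 0.3
```

```text
t 11.8 ang -0.97 r 66.26 z 178.2 F tang(resist) 5.2 F rad -10.4 Fz -1.2 op 0.241
[[-0.34, 1.94, -0.07, 0], [-1.12, 3.72, -0.05, 0], [-2.39, 5.19, -0.04, 0], [-4.04, 6.22, -0.01, 0], [-5.91, 6.72, 0.01, 0]]
```

```bash
python3 -m handwheel '[-0.34,1.94,0,0,-1.12,3.72,0,0,-2.39,5.19,0,0,-4.04,6.22,0,0,-5.91,6.72,0,0]'; python3 circ.py 0.3
```

```text
t: 12.3
position: [509.1, 47.0, 179.5]
eef_rot: [0.875, -0.484, -0.004, -0.001]
force: [6.5, 0.4, -5.5]
opening: 0.241
t 12.3 ang -2.447 r 64.86 z 179.5 F tang(resist) 3.8 F rad -5.3 Fz -5.5 op 0.241
[[-1.94, -0.02, 0.06, 0], [-3.79, -0.62, 0.07, 0], [-5.37, -1.75, 0.09, 0], [-6.55, -3.29, 0.09, 0], [-7.23, -5.11, 0.09, 0]]
```

```bash
python3 -m handwheel '[-1.94,-0.02,0.06,0,-3.79,-0.62,0.07,0,-5.37,-1.75,0.09,0,-6.55,-3.29,0.09,0,-7.23,-5.11,0.09,0]'; python3 circ.py 0.3
```

```text
t: 12.8
position: [512.3, 134.8, 178.9]
eef_rot: [0.875, -0.484, -0.005, 0.0]
force: [-5.7, -0.4, 3.9]
opening: 0.239
t 12.8 ang 2.36 r 65.7 z 178.9 F tang(resist) 4.3 F rad 3.8 Fz 3.9 op 0.239
[[-0.08, -1.95, -0.02, 0], [0.34, -3.85, -0.03, 0], [1.31, -5.53, -0.05, 0], [2.73, -6.86, -0.07, 0], [4.48, -7.7, -0.09, 0]]
```

```bash
python3 -m handwheel '[-0.08,-1.95,0,0,0.34,-3.85,0,0,1.31,-5.53,0,0,2.73,-6.86,0,0,4.48,-7.7,0,0]'; python3 circ.py 0.3
```

```text
t: 13.3
position: [603.1, 137.9, 178.6]
eef_rot: [0.875, -0.483, -0.005, 0.0]
force: [-5.8, 1.8, 6.3]
opening: 0.24
t 13.3 ang 0.842 r 66.24 z 178.6 F tang(resist) 5.5 F rad -2.5 Fz 6.3 op 0.24
[[1.96, -0.13, -0.06, 0], [3.87, 0.19, -0.07, 0], [5.61, 1.07, -0.09, 0], [7.0, 2.42, -0.09, 0], [7.94, 4.13, -0.09, 0]]
```

```bash
python3 -m handwheel '[1.96,-0.13,-0.03,0,3.87,0.19,-0.05,0,5.61,1.07,-0.05,0,7,2.42,-0.05,0,7.94,4.13,-0.05,0]'; python3 circ.py 0.1; python3 - <<'E'
from h import *
from workcell import robot
import pickle
s=robot.observe();c=robot.camera("wrist");pickle.dump((s,c),open("w5.pkl","wb"))
cv2.imwrite("pics/w5.png",c["frame"][:,:,::-1])
c=robot.camera("side");cv2.imwrite("pics/s5.png",cv2.resize(c["frame"][115:200,220:330],None,fx=6,fy=6,interpolation=2)[:,:,::-1])
E
```

```text
t: 13.8
position: [611.7, 48.4, 178.3]
eef_rot: [0.875, -0.484, -0.005, -0.001]
force: [-3.6, 8.2, 1.3]
opening: 0.241
t 13.8 ang -0.65 r 66.25 z 178.3 F tang(resist) 4.3 F rad -7.8 Fz 1.3 op 0.241
[[0.08, 0.66, -0.06, 0], [0.22, 1.3, -0.06, 0], [0.29, 1.94, -0.06, 0], [0.29, 2.59, -0.06, 0], [0.24, 3.24, -0.06, 0]]
```

View pics/w5.png

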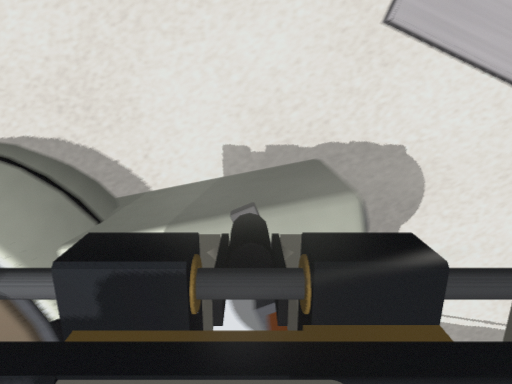

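View pics/s5.png

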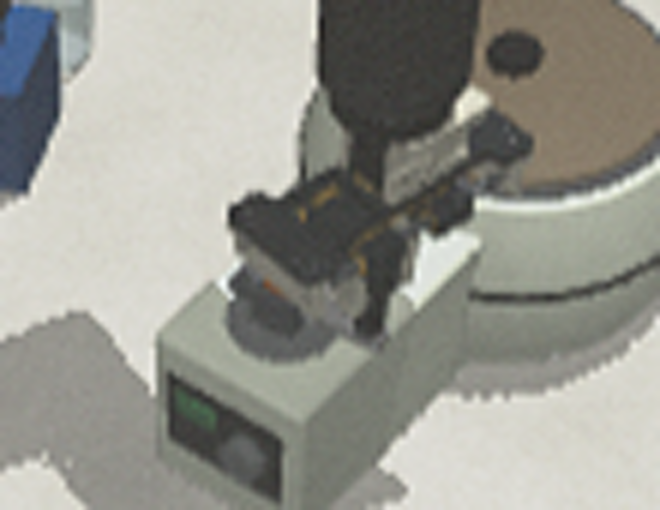

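```bash
python3 circ.py 0.16
```

```text
t 13.9 ang -0.68 r 65.75 z 178.5 F tang(resist) 1.8 F rad -3.6 Fz 0.6 op 0.237
[[0.19, 1.03, -0.05, 0], [0.28, 2.07, -0.04, 0], [0.21, 3.1, -0.04, 0], [-0.02, 4.11, -0.03, 0], [-0.42, 5.08, -0.02, 0]]
```

```bash
python3 -m handwheel '[0.15,1.03,-0.02,0,0.24,2.07,-0.02,0,0.19,3.1,-0.02,0,-0.02,4.11,-0.02,0,-0.42,5.08,-0.02,0]'>/dev/null; python3 circ.py 0.1; cat > inc.py <<'E'
# nominal single-step increments (tool axes, cm) along the circle from present angle
import sys
from h import *
from workcell import robot
st=float(sys.argv[1]);n=int(sys.argv[2]);C=np.array([558.95,88.5])
s=robot.observe();R=Ro.from_quat(s["eef_rot"]).as_matrix();v=s["position"][:2]-C
a=np.arctan2(v[1],v[0]);P=s["position"]
for i in range(1,n+1):
    b=a-st*i;X=np.array([*(C+65.3*np.array([np.cos(b),np.sin(b)])),P[2]])
    print((R.T@(X-P)/10).round(2)[:2],end=' ');P=X
print()
E
cat > ck.py <<'E'
# stop the chain once the resisting force is up
import sys
from h import *
from workcell import robot
C=np.array([558.95,88.5]);s=robot.observe();v=s["position"][:2]-C;r=np.hypot(*v);a=np.arctan2(v[1],v[0])
ft=-s["force"][:2]@np.array([np.sin(a),-np.cos(a)])
print(round(a,3),"r",r.round(1),"z",s["position"][2].round(1),"Ft",ft.round(1),"Frad",(s["force"][:2]@v/r).round(1),"Fz",s["force"][2].round(1),"Mz",s["wrist_torque"][2].round(2))
sys.exit(ft>float(sys.argv[1]))
E
python3 inc.py 0.07 12
```

```text
t 14.4 ang -1.485 r 65.1 z 179.0 F tang(resist) 2.4 F rad -5.0 Fz -1.8 op 0.24
[[-0.33, 0.56, 0.0, 0], [-0.71, 1.09, 0.01, 0], [-1.14, 1.57, 0.01, 0], [-1.62, 2.01, 0.02, 0], [-2.14, 2.4, 0.02, 0]]
[-0.21  0.41] [-0.25  0.38] [-0.28  0.36] [-0.3   0.34] [-0.32  0.32] [-0.35  0.3 ] [-0.37  0.27] [-0.38  0.25] [-0.4   0.22] [-0.42  0.19] [-0.43  0.16] [-0.44  0.13]
```

```bash
(python3 -m handwheel '[-0.21,0.41,0,0]' && python3 ck.py 6 && python3 -m handwheel '[-0.25,0.38,0,0]' && python3 ck.py 6 && python3 -m handwheel '[-0.28,0.36,0,0]' && python3 ck.py 6 && python3 -m handwheel '[-0.3,0.34,0,0]' && python3 ck.py 6 && python3 -m handwheel '[-0.32,0.32,0,0]' && python3 ck.py 6 && python3 -m handwheel '[-0.35,0.3,0,0]' && python3 ck.py 6 && python3 -m handwheel '[-0.37,0.27,0,0]' && python3 ck.py 6) | grep Ft; python3 inc.py 0.07 12
```

```text
-1.569 r 65.1 z 179.0 Ft 3.2 Frad -6.0 Fz -1.8 Mz -0.02
[-0.23  0.39] [-0.28  0.36] [-0.31  0.34] [-0.33  0.32] [-0.35  0.29] [-0.37  0.27] [-0.39  0.24] [-0.4   0.21] [-0.42  0.19] [-0.43  0.16] [-0.44  0.13] [-0.45  0.09] False
```

```bash
sed -i 's/sys.exit(ft>float(sys.argv\[1\]))/sys.exit(int(ft>float(sys.argv[1])))/' ck.py; (python3 -m handwheel '[-0.24,0.39,0,0]' && python3 ck.py 6 && python3 -m handwheel '[-0.28,0.36,0,0]' && python3 ck.py 6 && python3 -m handwheel '[-0.31,0.34,0,0]' && python3 ck.py 6 && python3 -m handwheel '[-0.33,0.32,0,0]' && python3 ck.py 6 && python3 -m handwheel '[-0.35,0.29,0,0]' && python3 ck.py 6 && python3 -m handwheel '[-0.37,0.27,0,0]' && python3 ck.py 6 && python3 -m handwheel '[-0.39,0.24,0,0]' && python3 ck.py 6) | grep Ft; python3 inc.py 0.07 12
```

```text
-1.645 r 65.0 z 179.1 Ft 3.0 Frad -5.0 Fz -2.1 Mz 0.04
-1.72 r 64.8 z 179.1 Ft 3.5 Frad -3.2 Fz -1.7 Mz -0.05
-1.794 r 64.8 z 179.2 Ft 3.1 Frad -4.3 Fz -1.1 Mz -0.06
-1.869 r 64.8 z 179.3 Ft 3.5 Frad -4.7 Fz -3.1 Mz 0.0
-1.942 r 64.8 z 179.3 Ft 3.3 Frad -5.0 Fz -4.6 Mz -0.02
-2.014 r 64.8 z 179.2 Ft 3.1 Frad -5.1 Fz -3.0 Mz 0.0
-2.085 r 64.8 z 179.3 Ft 2.9 Frad -5.3 Fz -3.4 Mz 0.01
[-0.39  0.25] [-0.42  0.17] [-0.43  0.14] [-0.44  0.11] [-0.45  0.08] [-0.45  0.05] [-0.46  0.02] [-0.46 -0.01] [-0.45 -0.05] [-0.45 -0.08] [-0.44 -0.11] [-0.44 -0.14]
```

```bash
(python3 -m handwheel '[-0.41,0.2,0.01,0]' && python3 ck.py 5 && python3 -m handwheel '[-0.42,0.17,0,0]' && python3 ck.py 5 && python3 -m handwheel '[-0.43,0.13,0,0]' && python3 ck.py 5 && python3 -m handwheel '[-0.44,0.1,0,0]' && python3 ck.py 5 && python3 -m handwheel '[-0.45,0.07,0,0]' && python3 ck.py 5 && python3 -m handwheel '[-0.45,0.04,0,0]' && python3 ck.py 5 && python3 -m handwheel '[-0.46,0.01,0,0]' && python3 ck.py 5 && python3 -m handwheel '[-0.46,-0.02,0,0]' && python3 ck.py 5 && python3 -m handwheel '[-0.45,-0.06,0,0]' && python3 ck.py 5 && python3 -m handwheel '[-0.45,-0.09,0,0]' && python3 ck.py 5 && python3 -m handwheel '[-0.44,-0.12,0,0]' && python3 ck.py 5 && python3 -m handwheel '[-0.44,-0.15,0,0]' && python3 ck.py 5) | grep Ft; python3 inc.py 0.07 14
```

```text
-2.155 r 64.8 z 179.3 Ft 3.6 Frad -3.9 Fz -2.9 Mz -0.04
-2.224 r 64.8 z 179.3 Ft 3.3 Frad -4.2 Fz -4.0 Mz -0.02
-2.292 r 64.8 z 179.3 Ft 2.8 Frad -4.7 Fz -4.5 Mz 0.01
-2.359 r 64.8 z 179.3 Ft 4.0 Frad -5.2 Fz -3.8 Mz 0.01
-2.425 r 64.9 z 179.3 Ft 3.7 Frad -4.5 Fz -4.4 Mz -0.03
-2.49 r 65.0 z 179.3 Ft 3.0 Frad -4.8 Fz -5.0 Mz 0.03
-2.555 r 65.0 z 179.3 Ft 2.6 Frad -5.7 Fz -4.3 Mz -0.02
-2.619 r 65.1 z 179.2 Ft 3.2 Frad -5.1 Fz -4.2 Mz 0.01
-2.68 r 65.1 z 179.2 Ft 2.5 Frad -5.8 Fz -4.6 Mz -0.0
-2.74 r 65.2 z 179.1 Ft 3.8 Frad -5.6 Fz -3.6 Mz 0.01
-2.798 r 65.2 z 179.1 Ft 3.9 Frad -5.1 Fz -3.2 Mz 0.05
-2.855 r 65.2 z 179.1 Ft 3.8 Frad -4.6 Fz -2.7 Mz 0.03
[-0.44 -0.13] [-0.42 -0.17] [-0.41 -0.2 ] [-0.4  -0.23] [-0.38 -0.25] [-0.36 -0.28] [-0.34 -0.31] [-0.32 -0.33] [-0.29 -0.35] [-0.27 -0.37] [-0.24 -0.39] [-0.21 -0.4 ] [-0.19 -0.42] [-0.16 -0.43]
```

```bash
(python3 -m handwheel '[-0.43,-0.17,0,0]' && python3 ck.py 5 && python3 -m handwheel '[-0.42,-0.2,0,0]' && python3 ck.py 5 && python3 -m handwheel '[-0.41,-0.22,0,0]' && python3 ck.py 5 && python3 -m handwheel '[-0.4,-0.25,0,0]' && python3 ck.py 5 && python3 -m handwheel '[-0.37,-0.27,0,0]' && python3 ck.py 5 && python3 -m handwheel '[-0.35,-0.3,0,0]' && python3 ck.py 5 && python3 -m handwheel '[-0.33,-0.32,0,0]' && python3 ck.py 5 && python3 -m handwheel '[-0.31,-0.34,0,0]' && python3 ck.py 5 && python3 -m handwheel '[-0.28,-0.36,0,0]' && python3 ck.py 5 && python3 -m handwheel '[-0.26,-0.38,0,0]' && python3 ck.py 5 && python3 -m handwheel '[-0.23,-0.4,0,0]' && python3 ck.py 5 && python3 -m handwheel '[-0.2,-0.41,0,0]' && python3 ck.py 5) | grep Ft; python3 inc.py 0.07 16;python3 circ.py .1
```

```text
-2.91 r 65.3 z 179.1 Ft 3.3 Frad -4.9 Fz -3.6 Mz 0.01
-2.963 r 65.3 z 179.1 Ft 3.5 Frad -5.1 Fz -2.9 Mz 0.05
-3.015 r 65.4 z 179.0 Ft 3.5 Frad -5.1 Fz -1.9 Mz 0.06
-3.066 r 65.4 z 179.0 Ft 3.9 Frad -5.2 Fz -2.3 Mz -0.02
-3.112 r 65.4 z 179.0 Ft 3.5 Frad -4.3 Fz 0.2 Mz 0.1
3.129 r 65.4 z 178.9 Ft 3.9 Frad -3.6 Fz 0.9 Mz 0.05
3.082 r 65.4 z 178.9 Ft 4.6 Frad -0.9 Fz 2.0 Mz -0.02
3.029 r 65.3 z 178.8 Ft 4.2 Frad 0.6 Fz 4.0 Mz -0.02
2.973 r 65.3 z 178.7 Ft 4.6 Frad 2.5 Fz 5.2 Mz -0.05
2.913 r 65.3 z 178.7 Ft 5.7 Frad 3.8 Fz 7.2 Mz -0.02
[-0.31 -0.34] [-0.29 -0.36] [-0.26 -0.38] [-0.23 -0.39] [-0.2  -0.41] [-0.18 -0.42] [-0.15 -0.43] [-0.11 -0.44] [-0.08 -0.45] [-0.05 -0.45] [-0.02 -0.46] [ 0.01 -0.46] [ 0.04 -0.45] [ 0.08 -0.45] [ 0.11 -0.44] [ 0.14 -0.44] 
t 17.4 ang 2.913 r 65.33 z 178.7 F tang(resist) 5.7 F rad 3.8 Fz 7.2 op 0.239
[[-0.41, -0.51, -0.05, 0], [-0.79, -1.03, -0.07, 0], [-1.12, -1.59, -0.09, 0], [-1.39, -2.18, -0.11, 0], [-1.6, -2.8, -0.13, 0]]
```

Stopping here is only extra friction: the slope is about 10 N/rad against the 120 N/rad expected at the stop. I'll ease z and continue.

```bash
(python3 -m handwheel '[-0.22,-0.3,-0.06,0]' && python3 ck.py 6 && python3 -m handwheel '[-0.24,-0.36,-0.03,0]' && python3 ck.py 6 && python3 -m handwheel '[-0.22,-0.38,-0.02,0]' && python3 ck.py 6 && python3 -m handwheel '[-0.2,-0.4,0,0]' && python3 ck.py 6 && python3 -m handwheel '[-0.16,-0.41,0,0]' && python3 ck.py 6 && python3 -m handwheel '[-0.13,-0.42,0,0]' && python3 ck.py 6 && python3 -m handwheel '[-0.1,-0.43,0,0]' && python3 ck.py 6) | grep Ft; python3 inc.py 0.07 16;python3 circ.py .1
```

```text
2.861 r 65.4 z 179.1 Ft 3.3 Frad -2.1 Fz -1.1 Mz 0.09
2.799 r 65.4 z 179.0 Ft 4.2 Frad -0.5 Fz 2.2 Mz -0.01
2.733 r 65.4 z 178.9 Ft 4.3 Frad 1.3 Fz 3.2 Mz 0.04
2.665 r 65.4 z 178.7 Ft 4.1 Frad 3.7 Fz 5.2 Mz -0.04
2.597 r 65.5 z 178.6 Ft 5.5 Frad 4.3 Fz 6.9 Mz -0.06
2.527 r 65.5 z 178.6 Ft 4.5 Frad 2.2 Fz 6.6 Mz -0.02
2.456 r 65.5 z 178.6 Ft 5.5 Frad 1.7 Fz 6.1 Mz -0.09
[-0.11 -0.45] [-0.1  -0.45] [-0.07 -0.45] [-0.04 -0.46] [-0.   -0.46] [ 0.03 -0.46] [ 0.06 -0.45] [ 0.09 -0.45] [ 0.12 -0.44] [ 0.15 -0.43] [ 0.18 -0.42] [ 0.21 -0.4 ] [ 0.24 -0.39] [ 0.27 -0.37] [ 0.29 -0.35] [ 0.32 -0.33] 
t 18.1 ang 2.456 r 65.55 z 178.6 F tang(resist) 5.5 F rad 1.7 Fz 6.1 op 0.239
[[-0.12, -0.64, -0.06, 0], [-0.23, -1.28, -0.08, 0], [-0.28, -1.93, -0.11, 0], [-0.26, -2.58, -0.13, 0], [-0.18, -3.22, -0.14, 0]]
```

```bash
(python3 -m handwheel '[-0.1,-0.4,-0.05,0]' && python3 ck.py 6 && python3 -m handwheel '[-0.09,-0.44,-0.02,0]' && python3 ck.py 6 && python3 -m handwheel '[-0.06,-0.45,-0.02,0]' && python3 ck.py 6 && python3 -m handwheel '[-0.03,-0.45,-0.02,0]' && python3 ck.py 6 && python3 -m handwheel '[0,-0.45,-0.02,0]' && python3 ck.py 6 && python3 -m handwheel '[0.03,-0.45,-0.02,0]' && python3 ck.py 6 && python3 -m handwheel '[0.06,-0.45,-0.02,0]' && python3 ck.py 6 && python3 -m handwheel '[0.09,-0.44,-0.02,0]' && python3 ck.py 6 && python3 -m handwheel '[0.12,-0.43,-0.02,0]' && python3 ck.py 6 && python3 -m handwheel '[0.15,-0.42,-0.02,0]' && python3 ck.py 6) | grep Ft; python3 inc.py 0.07 16;python3 circ.py .1
```

```text
2.391 r 65.7 z 178.8 Ft 3.6 Frad -3.1 Fz -0.2 Mz 0.06
2.322 r 65.7 z 178.7 Ft 3.8 Frad -1.7 Fz 1.6 Mz -0.04
2.251 r 65.8 z 178.5 Ft 4.7 Frad -1.5 Fz 2.9 Mz 0.05
2.179 r 65.8 z 178.5 Ft 4.9 Frad -1.7 Fz 3.3 Mz -0.02
2.106 r 65.8 z 178.5 Ft 4.9 Frad -2.0 Fz 2.7 Mz -0.03
2.034 r 65.9 z 178.4 Ft 5.5 Frad -2.0 Fz 2.4 Mz 0.0
1.962 r 65.9 z 178.4 Ft 5.1 Frad -2.6 Fz 2.3 Mz 0.01
1.89 r 65.9 z 178.3 Ft 4.2 Frad -3.5 Fz 2.7 Mz 0.02
1.82 r 65.9 z 178.3 Ft 4.4 Frad -2.9 Fz 2.7 Mz 0.01
1.751 r 65.9 z 178.2 Ft 4.8 Frad -3.0 Fz 3.5 Mz 0.02
[ 0.25 -0.39] [ 0.21 -0.4 ] [ 0.24 -0.39] [ 0.27 -0.37] [ 0.29 -0.35] [ 0.32 -0.33] [ 0.34 -0.31] [ 0.36 -0.28] [ 0.38 -0.26] [ 0.4  -0.23] [ 0.41 -0.2 ] [ 0.42 -0.17] [ 0.43 -0.14] [ 0.44 -0.11] [ 0.45 -0.08] [ 0.45 -0.05] 
t 19.1 ang 1.751 r 65.95 z 178.2 F tang(resist) 4.8 F rad -3.0 Fz 3.5 op 0.24
[[0.36, -0.55, -0.09, 0], [0.69, -1.11, -0.11, 0], [1.08, -1.63, -0.12, 0], [1.51, -2.12, -0.13, 0], [1.99, -2.55, -0.13, 0]]
```

```bash
(python3 -m handwheel '[0.2,-0.4,-0.05,0]' && python3 ck.py 6 && python3 -m handwheel '[0.22,-0.4,-0.03,0]' && python3 ck.py 6 && python3 -m handwheel '[0.24,-0.38,-0.03,0]' && python3 ck.py 6 && python3 -m handwheel '[0.27,-0.36,-0.03,0]' && python3 ck.py 6 && python3 -m handwheel '[0.3,-0.34,-0.03,0]' && python3 ck.py 6 && python3 -m handwheel '[0.33,-0.32,-0.02,0]' && python3 ck.py 6 && python3 -m handwheel '[0.35,-0.3,-0.02,0]' && python3 ck.py 6 && python3 -m handwheel '[0.37,-0.27,-0.02,0]' && python3 ck.py 6 && python3 -m handwheel '[0.39,-0.25,-0.02,0]' && python3 ck.py 6 && python3 -m handwheel '[0.4,-0.22,-0.02,0]' && python3 ck.py 6) | grep Ft; python3 inc.py 0.07 16;python3 circ.py .1
```

```text
1.682 r 65.8 z 178.4 Ft 4.5 Frad -2.8 Fz 2.4 Mz -0.05
1.613 r 65.8 z 178.3 Ft 3.9 Frad -2.8 Fz 2.2 Mz -0.04
1.546 r 65.9 z 178.2 Ft 4.4 Frad -3.1 Fz 2.0 Mz -0.02
1.479 r 65.9 z 178.2 Ft 4.7 Frad -2.6 Fz 4.0 Mz -0.01
1.413 r 65.9 z 178.1 Ft 4.4 Frad -2.6 Fz 3.5 Mz -0.0
1.345 r 65.9 z 178.0 Ft 4.6 Frad -3.6 Fz 3.3 Mz -0.02
1.278 r 66.0 z 178.0 Ft 4.8 Frad -3.7 Fz 3.8 Mz -0.01
1.212 r 66.0 z 177.9 Ft 5.3 Frad -3.3 Fz 3.5 Mz -0.07
1.146 r 66.0 z 177.9 Ft 5.3 Frad -3.3 Fz 4.2 Mz -0.09
1.083 r 66.0 z 177.9 Ft 5.2 Frad -4.0 Fz 3.9 Mz -0.11
[ 0.44 -0.15] [ 0.42 -0.18] [ 0.43 -0.16] [ 0.44 -0.12] [ 0.45 -0.09] [ 0.45 -0.06] [ 0.46 -0.03] [0.46 0.  ] [0.46 0.03] [0.45 0.07] [0.45 0.1 ] [0.44 0.13] [0.43 0.16] [0.42 0.19] [0.4  0.22] [0.39 0.24] 
t 20.1 ang 1.083 r 66.0 z 177.9 F tang(resist) 5.2 F rad -4.0 Fz 3.9 op 0.243
[[0.63, -0.2, -0.11, 0], [1.24, -0.44, -0.12, 0], [1.86, -0.61, -0.12, 0], [2.5, -0.72, -0.11, 0], [3.15, -0.77, -0.11, 0]]
```

```bash
(python3 -m handwheel '[0.36,-0.16,-0.1,0]' && python3 ck.py 6 && python3 -m handwheel '[0.41,-0.17,-0.05,0]' && python3 ck.py 6 && python3 -m handwheel '[0.43,-0.15,-0.05,0]' && python3 ck.py 6 && python3 -m handwheel '[0.44,-0.11,-0.04,0]' && python3 ck.py 6 && python3 -m handwheel '[0.44,-0.08,-0.04,0]' && python3 ck.py 6 && python3 -m handwheel '[0.45,-0.05,-0.04,0]' && python3 ck.py 6 && python3 -m handwheel '[0.45,-0.02,-0.03,0]' && python3 ck.py 6 && python3 -m handwheel '[0.45,0.02,-0.03,0]' && python3 ck.py 6 && python3 -m handwheel '[0.45,0.05,-0.03,0]' && python3 ck.py 6 && python3 -m handwheel '[0.44,0.09,-0.03,0]' && python3 ck.py 6) | grep Ft; python3 inc.py 0.07 16;python3 circ.py .1
```

```text
1.032 r 65.8 z 178.2 Ft 4.2 Frad -4.1 Fz -0.6 Mz -0.08
0.975 r 65.8 z 178.1 Ft 4.1 Frad -2.8 Fz 2.2 Mz -0.04
0.916 r 65.9 z 178.0 Ft 5.5 Frad -3.4 Fz 3.0 Mz -0.08
0.859 r 65.9 z 178.0 Ft 5.7 Frad -3.5 Fz 4.9 Mz -0.09
0.802 r 66.0 z 177.9 Ft 5.2 Frad -4.2 Fz 4.1 Mz -0.12
0.747 r 66.0 z 177.9 Ft 5.4 Frad -4.3 Fz 2.6 Mz -0.17
0.693 r 66.0 z 177.8 Ft 5.5 Frad -4.4 Fz 3.2 Mz -0.07
0.64 r 66.1 z 177.8 Ft 5.1 Frad -3.3 Fz 2.8 Mz -0.11
0.587 r 66.0 z 177.8 Ft 5.3 Frad -3.8 Fz 2.9 Mz -0.14
0.539 r 66.0 z 177.9 Ft 6.8 Frad -3.2 Fz 3.7 Mz -0.09
[0.45 0.1 ] [0.45 0.06] [0.45 0.09] [0.44 0.12] [0.43 0.15] [0.42 0.18] [0.41 0.21] [0.39 0.24] [0.37 0.26] [0.35 0.29] [0.33 0.31] [0.31 0.34] [0.28 0.36] [0.26 0.38] [0.23 0.39] [0.2  0.41] 
t 21.1 ang 0.539 r 66.03 z 177.9 F tang(resist) 6.8 F rad -3.2 Fz 3.7 op 0.243
[[0.65, 0.16, -0.11, 0], [1.29, 0.27, -0.1, 0], [1.91, 0.44, -0.1, 0], [2.52, 0.68, -0.09, 0], [3.09, 0.98, -0.08, 0]]
```

```bash
(python3 -m handwheel '[0.18,0.03,-0.05,0]' && python3 ck.py 9 && python3 -m handwheel '[0.2,0.05,-0.02,0]' && python3 ck.py 8) | grep Ft
```

```text
0.534 r 66.1 z 177.8 Ft 7.0 Frad -5.1 Fz 2.3 Mz -0.09
0.53 r 66.2 z 177.7 Ft 8.0 Frad -4.1 Fz 4.6 Mz -0.13
```

Advance has stalled: +1 N for about 0.005–0.009 rad, which matches the spring's stiffness. That puts the stop at 2.25 turns, agreeing with the camera's estimate of about 2.2. I'll build up to about 10 N in small steps.

```bash
(python3 -m handwheel '[0.2,0.06,-0.03,0,0.2,0.06,-0.03,0]' && python3 ck.py 9.5 && python3 -m handwheel '[0.2,0.06,-0.03,0,0.2,0.06,-0.03,0]' && python3 ck.py 9.5 && python3 -m handwheel '[0.2,0.06,-0.03,0,0.2,0.06,-0.03,0]' && python3 ck.py 9.5 )| grep Ft
```

```text
0.527 r 66.2 z 177.8 Ft 7.3 Frad -4.7 Fz 4.7 Mz -0.15
0.526 r 66.1 z 177.8 Ft 8.1 Frad -4.0 Fz 4.5 Mz -0.1
0.526 r 66.1 z 177.8 Ft 8.2 Frad -4.4 Fz 4.9 Mz -0.12
```

```bash
(python3 -m handwheel '[0.26,0.08,-0.03,0,0.26,0.08,-0.03,0]' && python3 ck.py 10.5 && python3 -m handwheel '[0.26,0.08,-0.03,0,0.26,0.08,-0.03,0]' && python3 ck.py 10.5 )| grep Ft
```

```text
0.519 r 66.1 z 177.8 Ft 8.6 Frad -4.6 Fz 4.6 Mz -0.15
0.513 r 66.1 z 177.9 Ft 8.9 Frad -3.7 Fz 4.2 Mz -0.11
```

```bash
(python3 -m handwheel '[0.3,0.09,-0.03,0,0.3,0.09,-0.03,0]' && python3 ck.py 10.5 && python3 -m handwheel '[0.3,0.09,-0.03,0,0.3,0.09,-0.03,0,0.3,0.09,-0.03,0]' && python3 ck.py 10.5 )| grep Ft;  python3 - <<'E'
from workcell import robot
s=robot.observe();print(s["t"],s["force"],s["wrist_torque"],s["position"])
E
```

```text
0.503 r 66.1 z 177.9 Ft 9.5 Frad -4.5 Fz 3.9 Mz -0.07
0.495 r 66.2 z 177.9 Ft 10.8 Frad -5.6 Fz 5.0 Mz -0.12
22.8 [-10.07171123   6.83211913   5.04222978] [ 2.61928514  3.29661412 -0.12129769] [617.15796952 119.95079132 177.89800701]
```

```bash
python3 -m handwheel '[0.28,0.09,-0.03,0,0.28,0.09,-0.03,0]' |grep -v eef; python3 ck.py 20
```

```text
t: 23.0
position: [617.2, 119.8, 177.9]
force: [-8.9, 8.0, 4.5]
opening: 0.24
0.493 r 66.1 z 177.9 Ft 11.3 Frad -4.0 Fz 4.5 Mz -0.08
```

```bash
python3 -m handwheel '[0,0,-0.03,0,-0.2,-0.06,-0.03,0,-0.35,-0.1,-0.03,0,-0.4,-0.12,-0.03,0]' |grep -v eef; python3 ck.py 20;  python3 -m handwheel '[0,0,0,0,0,0,0,0,0,0,0,0,0,0,0,0]' 3.4|grep -v eef; python3 ck.py 20
```

```text
t: 23.4
position: [615.0, 124.1, 177.6]
force: [-6.7, -1.8, 1.5]
opening: 0.242
0.566 r 66.4 z 177.6 Ft 2.1 Frad -6.6 Fz 1.5 Mz 0.03
t: 23.8
position: [615.6, 124.5, 177.6]
force: [-0.3, 0.3, 0.1]
opening: 0.385
0.566 r 67.1 z 177.6 Ft 0.4 Frad -0.1 Fz 0.1 Mz -0.01
```

Released with no load left. I'll raise straight up, then go to the earlier viewing pose to check the bolt and the seating.

```bash
python3 -m handwheel '[0,0,-1,0,0,0,-3,0,0,0,-6,0,0,0,-8,0,0,0,-8,0]' |grep -v eef; python3 plan.py 515 158 255 -2.577
```

```text
t: 24.3
position: [621.9, 124.1, 262.1]
force: [0.1, 0.6, 1.7]
opening: 0.389
t 24.3 pos [621.9 124.1 262.1] yaw -2.574 q6 0.09 F [0.1 0.6 1.7] op 0.389
shift cm [-8.565  7.163  1.226] turn 0.003 or -3.139
```

```bash
python3 -m handwheel '[-2.2,1.8,0.2,0,-4.4,3.6,0.4,0,-6.6,5.4,0.4,0,-8.5,7.1,0.4,0,-8.5,7.1,0.4,0]' |grep -v eef;python3 - <<'E'
from h import *
from workcell import robot
import pickle
s=robot.observe();c=robot.camera("wrist");pickle.dump((s,c),open("w6.pkl","wb"));f=c["frame"]
print(s["t"],s["position"],s["eef_rot"])
cv2.imwrite("pics/w6.png",f[:,:,::-1])
cv2.imwrite("pics/w6b.png",cv2.resize(f[75:150,60:160],None,fx=8,fy=8,interpolation=2)[:,:,::-1])
c=robot.camera("side");cv2.imwrite("pics/s6.png",cv2.resize(c["frame"][115:200,220:330],None,fx=6,fy=6,interpolation=2)[:,:,::-1])
E
```

```text
t: 24.8
position: [514.2, 158.3, 264.3]
force: [-0.0, 0.2, 0.6]
opening: 0.386
24.8 [514.23679645 158.29218515 264.31128851] [ 0.87672883 -0.48043561 -0.02241294  0.00508428]
```

View pics/w6.png

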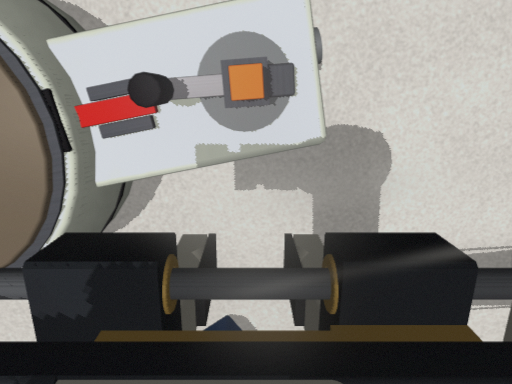

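View pics/s6.png

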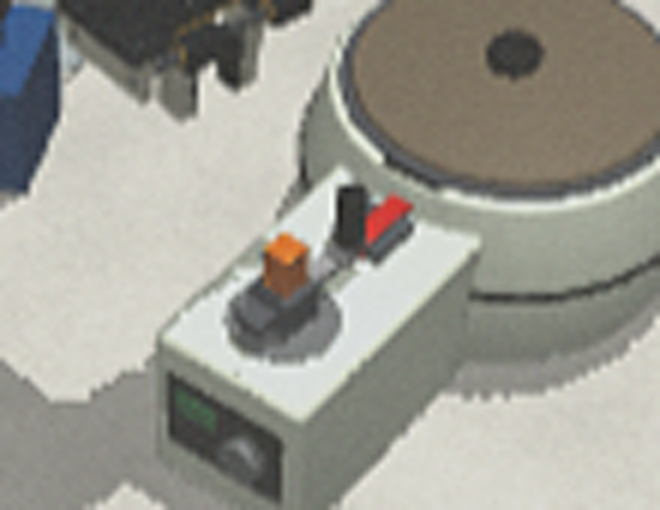

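View pics/w6b.png

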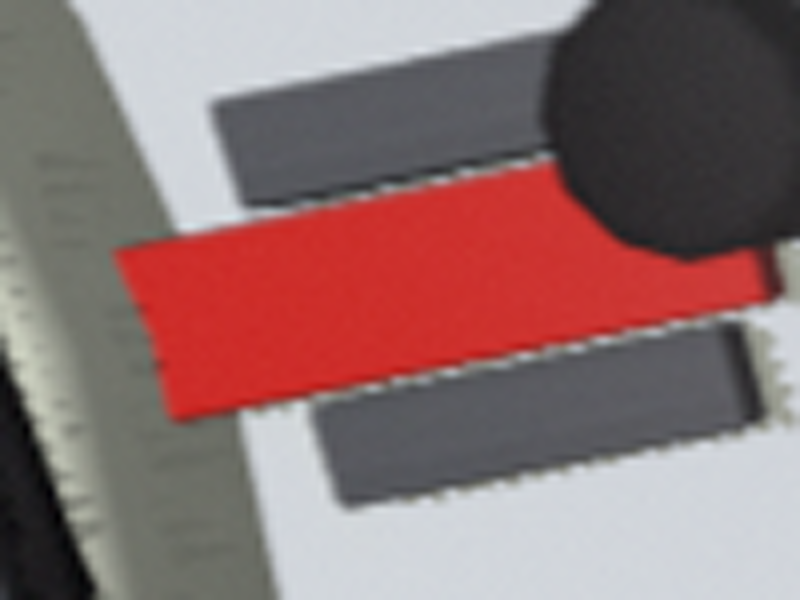

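```bash
python3 - <<'E'
from h import *
import pickle
b=lambda x,y:(60+(x+.5)/8-.5,75+(y+.5)/8-.5)
out=[]
s2,c2=pickle.load(open("w2.pkl","rb"));s6,c6=pickle.load(open("w6.pkl","rb"))
u=np.array([np.cos(.756),np.sin(.756)])
for s,c,bolt,guide in((s2,c2,(700,362),(712,375)),(s6,c6,(757,300),(735,325))):
    B=onz(c,b(*bolt),150,s);G=onz(c,b(*guide),150,s)
    print("bolt back rel guide end",(B-G)[:2]@u, "abs from spindle",(B[:2]-[559.4,88.1])@u)
for s,c,t in ((s2,c2,[(66,299),(122,478)]),(s6,c6,[(115,250),(172,420)])):
    print("tipedge",[((onz(c,b(*q),150,s)[:2]-[559.4,88.1])@u).round(2) for q in t])
f=c6["frame"]
m=mask(f,(3,130,60),(22,255,255));m[130:]=0;m[:50]=0;m[:,:200]=0
cn=max(cv2.findContours(m,0,1)[0],key=cv2.contourArea);M=cv2.moments(cn);q=(M["m10"]/M["m00"],M["m01"]/M["m00"])
print("block top centre (z210)",onz(c6,q,210,s6),cv2.minAreaRect(cn))
cv2.imwrite("pics/w6c.png",cv2.resize(f[20:150,60:330],None,fx=2.9,fy=2.9,interpolation=2)[:,:,::-1])
for n in("2","6"):
    s,c=(s2,c2) if n=="2" else (s6,c6)
    f=c["frame"];r=mask(f,(0,150,80),(8,255,255))|mask(f,(172,150,80),(180,255,255));r[160:]=0;r[:,170:]=0
    cn=max(cv2.findContours(r,0,1)[0],key=cv2.contourArea);P=np.array([(onz(c,p[0],150,s)[:2]-[559.4,88.1])@u for p in cn]);print(n,"red extent",P.min(),P.max())
E
```

```text
bolt back rel guide end 0.805640707947106 abs from spindle 82.31383540231765
bolt back rel guide end -2.914292058565323 abs from spindle 78.54141761842806
tipedge [np.float64(140.58), np.float64(140.97)]
tipedge [np.float64(141.32), np.float64(141.39)]
block top centre (z210) [559.89604684  88.14365242 210.        ] ((246.03822326660156, 81.49705505371094), (35.357086181640625, 33.89985656738281), 85.60128784179688)
2 red extent 81.84758842436531 140.71213088206957
6 red extent 77.00244086486818 141.3372189918085
```

View pics/w6c.png

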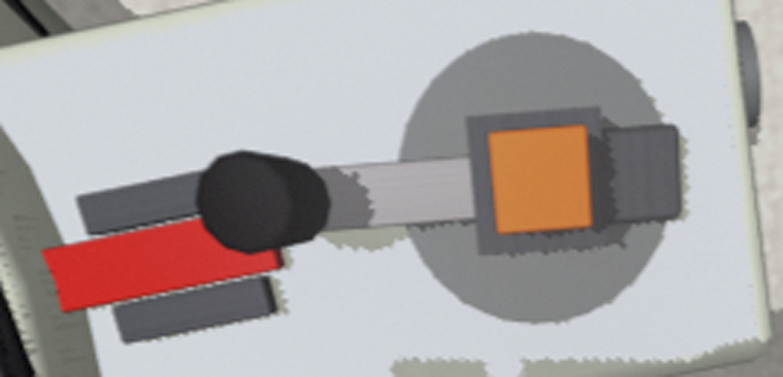

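```bash
python3 - <<'E'
from h import *
from workcell import robot
import pickle
s6,c6=pickle.load(open("w6.pkl","rb"))
def blk(f,x0,x1,y0,y1,lo):
    m=mask(f,lo,(22,255,255));z=m*0;z[y0:y1,x0:x1]=m[y0:y1,x0:x1]
    cn=max(cv2.findContours(z,0,1)[0],key=cv2.contourArea);return cn
s=robot.observe();sd=robot.camera("side");tp=robot.camera("top");w=robot.camera("wrist")
def top(f,*a):
    hsv=cv2.cvtColor(f,cv2.COLOR_RGB2HSV);cn=blk(f,*a,(3,130,60));m=np.zeros(f.shape[:2],np.uint8);cv2.drawContours(m,[cn],-1,255,-1)
    v=hsv[:,:,2];t=(m>0)&(v>0.82*np.percentile(v[m>0],95));y,x=np.nonzero(t);return np.array([x.mean(),y.mean()]),t.sum()
a=top(sd["frame"],255,285,150,175);b=top(w["frame"],220,280,50,120)
print(a,b);X=tri(ray(sd,a[0]),ray(w,b[0],s));print("block top",X.round(1),"expect z 210")
print("proj check side z210",proj(sd,np.array([559.5,88.1,210])),"z216",proj(sd,np.array([559.5,88.1,216])))
print(s["t"],s["position"],s["qvel"].round(3))
E
```

```text
(array([267.27777778, 156.11111111]), np.int64(18)) (array([248.57973568,  84.49427313]), np.int64(1135))
block top [558.9  88.5 205.9] expect z 210
proj check side z210 [267.59520955 155.45489308] z216 [267.63715457 154.3769011 ]
24.9 [516.15457754 158.01723163 263.89354819] [-0.014  0.026  0.013  0.001  0.002  0.003]
```

```bash
python3 -m handwheel '[0,0,0,0,0,0,0,0,0,0,0,0]'|grep -v eef; python3 -c "
from workcell import robot
print(robot.close_job())"
```

```text
t: 25.35
position: [517.0, 157.4, 262.6]
force: [-0.0, -0.3, 1.2]
opening: 0.387
the job is handed in; nothing more can be done
None
```

I picked the crank up by its orange block and lowered it onto the spindle, feeling only about 8 N as it met the shoulder. I then gripped the black handle and wound about 2.25 turns clockwise. The stop came up at about 11 N across the handle, held for a few tenths of a second. I eased off, let go and raised the gripper clear, then handed in at about 25 s; no verdict is given.

**Last checks**
- **Bolt:** its rear end moved from about 82 mm to about 77 mm from the spindle axis; 77 mm is fully withdrawn. A hand-picked corner of the bolt gave 78.5 mm, but it was partly hidden behind the handle.
- **Crank:** it sits upright, with its block within about 1 mm of the axis.
- **Robot:** the gripper is clear, with no contact force. I noticed nothing else moved, but I did not measure the bystanders.

**Where the checks disagreed**
- **Block height:** a rough two-camera estimate put the block's top at 206 mm instead of 210 mm. The same two cameras also read the spindle low, so I took the crank as fully seated.
- **Winding force:** in the last turn it rose from about 3 to 5 N before the stop, which I put down to the crank tilting slightly. So the true torque at the stop was probably a little below what 11 N implies.

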